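# Lock the feeder box panel with its quarter-turn fastener

### The job

The panel of the blue control box is ajar: push it fully shut with the fingertips, then set a fingertip in the yellow slot of the round fastener on it and turn the fastener clockwise (seen from above) a full quarter turn to its stop, from the red dot to the green dot, so that the panel is locked. Nothing is picked up: do not lift the panel, and leave the tape roll, the flashlight and the nut that lie beside the box where they are. Finish clear of the box.

Things in the scene. Friction and masses are not known exactly. Their poses are not given: they have to be found in the camera images.
- control_box: blue sheet-metal control box, 260 mm (its x) by 280 mm (its y), rim 70 mm above the table, fixed to the table. Origin under its centre at table height; x points from its front to its hinge side, y to its left, z up. Its grey top panel is hinged along the top rim of the +x side (hinge line along y at x = 130 mm, z = 70 mm). With the panel shut the fastener's axis is at x = -50 mm, y = 0.
- panel (a joint): hinge angle of the grey panel (284 mm wide, 262 mm from hinge line to front edge, 5 mm thick, top face 75 mm above the table when shut); 0 = fully shut (hard stop), positive = front edge raised. A stiff friction hinge: it stays where it is left and takes about 1 to 4 N downward near the front edge to push it shut.
- push_pad (a point): centre of the top face of the black rubber push pad (36 x 46 mm, 3 mm thick) at the panel's front right corner, 235 mm from the hinge line and 108 mm to the right (-y) of the middle; moves and tilts with the panel; 78 mm above the table when shut. Its axes are the box's when the panel is shut.
- fastener (a joint): angle of the round cam fastener; 0 = open, pi/2 (1.571) = locked, at its stop; grows clockwise seen from above. It turns stiffly (about 0.12 N m, so 4 to 5 N at 28 mm from the axis) and stays where it is left. If it is turned to locked while the panel is ajar, its cam lands on the strike and the panel cannot shut.
- slot_centre (a point): on the axis of the fastener, level with its rim (95 mm above the table when the panel is shut). The fastener is an aluminium disc, 100 mm in diameter, sunk flush in a fixed black collar (outer diameter 124 mm, top level with the disc), crossed by a straight slot through the axis. The point turns with the fastener: x runs along the slot, y across it, z up along the axis when shut.
- slot_insert: yellow insert that lines the slot's floor and both side walls. Slot: 36 mm wide, 15 mm deep from the rim, about 92 mm long, wall tops 3.5 mm below the rim. Origin on the axis, 17 mm below the rim; axes as slot_centre. A black mark on the floor at its -x end points to the red dot when open. At fastener angle 0 the slot is parallel to the box's x axis, when locked to its y axis.
- green_dot (a point): small green dot on the collar, 56 mm to the left (+y) of the fastener's axis, where the slot's black mark points when locked; the red dot is 56 mm in front (-x) of the axis
- tape_roll: roll of pale green tape, 69 mm in diameter, 25 mm high, lying on the table beside the box; origin under its centre; leave alone
- flashlight: pocket flashlight, white barrel with black bands, 117 mm long (along its y), 27 mm thick, lying on the table to the left of the box; origin under the centre; leave alone
- hex_nut: large steel hex nut, 34 mm across, 16 mm high, on the table to the right of the box; origin under its centre; leave alone

How it is judged:
On the way, in this order (a step that is already met when the one before it is completed fails the run):
1. the panel is pushed shut (within 0.03 rad) while the fastener is still open (under 0.6 rad) (value of joint panel below 0.03 rad and value of joint fastener below 0.6 rad), for 0.2 s.
2. the fastener is past half of its turn with a fingertip bearing on the inside of the slot (value of joint fastener above 0.8 rad and contact force between the fingers and slot_insert above 0.3 N), for 0.02 s.
At the end, for the whole second after the job is handed in: the panel is shut within 0.03 rad, the fastener stands at 1.4 rad or more (stop at 1.571) and both are at rest; the tape roll, flashlight and nut are within 20 mm of where they started (value of joint panel below 0.03 rad and value of joint fastener above 1.4 rad and velocity of joint fastener between -0.05 and 0.05 rad/s and velocity of joint panel between -0.05 and 0.05 rad/s and distance of each of tape_roll, flashlight, hex_nut from where it was at the start of the episode below 0.02 m); the robot touches nothing.
It fails at once if the panel is lifted (beyond 0.52 rad; it starts at 0.25 to 0.45) (value of joint panel above 0.52 rad).
It fails at once if the tape roll, the flashlight or the nut is moved more than 20 mm (distance of any of tape_roll, flashlight, hex_nut from where it was at the start of the episode above 0.02 m).
It also fails if it takes over 48 s, if anything falls off the work surface, if the arm or the gripper's body presses on something with over 40 N, if the wrist force passes 120 N, or if a joint passes its speed limit or range.

### The arm

A 6-joint arm with a two-finger parallel gripper is mounted at the origin on a cart in front of the work surface, level with it; the furniture and walls round the work are solid. World frame = base frame: x ahead of the robot, y to its left, z up, the work surface at z = 0. Lengths are in m, angles in rad, forces in N, time in s.
With the tool pointing down it reaches from about 0.325 to 0.9 m from the base axis. Payload 6.1 kg.
Tool frame: the origin (TCP) lies on the mounting face of the last link; the fingertips stand 173 mm ahead of it and the grasp point (between the pads) lies 155 mm ahead of it; z points along the fingers, y is the direction in which the jaws open and shut (so a half turn about z gives the same grasp; the last joint's range is limited). The gripper opens to 85 mm and grips with 20 to 120 N. Pads are 22 mm wide; open, the fingers measure 114 mm over their backs; the gripper's body (76 mm by 85 mm) begins 54 mm behind the grasp point. The pads swing forward as they close: fully open they stand 13 mm farther back than shut.
Start: joints at [-0.126, 0.22, 1.526, -0, 1.395, -0.126], TCP at [0.625, -0, 0.405] pointing down, gripper open.
Joint ranges: [-2.98, 2.98], [-0.91, 2.08], [0.09, 2.57], [-1.24, 4.39], [0.2, 2.65], [-2.68, 2.68]. Speed limits (rad/s): [2.57, 2.57, 3.01, 3.14, 3.14, 3.14].

### API

Orientations are given as [roll, pitch, yaw] about the fixed x, y, z axes, in that order (R = Rz(yaw) Ry(pitch) Rx(roll)).
In Python, from station import readout, imaging, arm gives the robot as it stands.
- The arm moves only by the tool move_arm, never from a script. Its argument "moves" is text: rows parted by semicolons, each of 6 numbers parted by spaces: the shift along the tool's x, y, z in m, then the turn, a rotation vector about the tool's x, y, z in degrees. In form: dx dy dz ax ay az; .... A call has 1 to 12 rows; each row is the pose to reach, as a shift and turn from the pose commanded when the call began, along the tool's axes at that moment; what a row does not reach only later rows make up. A row lasts 1/8 s, in which the tool goes at most 62.5 mm and 10.7 degrees, less where a joint would pass 70% of its speed; a pose out of reach is approached as far as the arm can. A call with a gripper value outside its range is refused whole. "gripper" is the opening, from 0 (shut) to 1 (fully open), set as the call begins (left out, the last holds). The fingers move at their own pace and stop on an object; "grip_force" is the grip in N (left out, the last holds). Time passes only in rows, so rows that repeat a pose let the fingers close. It gives the time, the measured TCP pose, the force and the opening at its end, in the units of the state.
- readout.read_state(): the state, without advancing time (a new reading comes with each control period).
- imaging.grab_frame(name): name is "scene" or "side" or "wrist"; returns a dict with "color" (400x640x3 uint8, red, green, blue), "depth" (400x640 float32, m along the optical axis (not along the pixel's ray), 0 where there is no reading), "fx", "fy", "cx", "cy" (pixels), "rvec" (rotation vector, rad) and "tvec" (3), from world to camera coordinates, as OpenCV has them. Camera axes: x right, y down, z forward; pixel columns grow to the right and rows downward; lengths in m; the calibration is good to about 2 mm. A picture is of the moment at which its call begins.
- arm.sign_off(): hands the job in, once; it reports no verdict.
Trained networks look in a picture, given as the dict that the camera call returned (one of the last four; its "shot" number tells which), for a name from the list of things; names that differ only in an ending like _2 or _b are one class to them, and where a whole thing is asked for, a point or a joint stands for the part that bears it (a point fixed in the world has none). Each returns a list of dicts, best first, with "conf" (0 to 1); they miss things now and then, are a little off and sometimes report something else, mostly with a low value. They report only what shows in the picture. A call takes as long as a camera call.
- imaging.search_frame(target, picture): "box" ([left, top, width, height] in pixels, round what is visible of it).
- imaging.silhouettes(target, picture): "pixels" (400x640 bool, what is visible of it) and "box" ([left, top, width, height] in pixels, round what is visible of it).
- imaging.place_of(target, picture): "xy" ([column, row] in pixels: a listed point, or the origin of a listed thing).
The state is a dict: "time": time; "joint_positions": joint angles; "qd": joint speeds; "joint_torque": joint torques, N m; "ee_pos": TCP position; "tcp_rot": TCP orientation; "ft_force": force on the tool from outside, world axes, zero at the start; "moment": the same for the moment, N m; "gripper_width": finger opening in m.
Only numpy, scipy, OpenCV 4.12 (cv2) and the standard library are available. Lean on these libraries where they do the work, as an engineer would, in place of code of your own. Each camera call takes 0.05 s, during which the arm holds its last target. There are 200 camera calls.

## Working session

There is one attempt and no reset: what is moved stays moved. The work goes in short steps, Python scripts to look and compute and a tool call to move; the robot and the scene stay as the last step left them, time stands still between calls to the robot, and variables do not carry over. Pictures are saved under pics/ and viewed, about 8 in all and at most 12, crops included, and the job is handed in when it is done.

Besides the shell and the picture viewer there is one more tool, called as name(argument=value, ...) on one line, values as JSON. move_arm: Moves the arm, as the interface text tells. Its arguments: {"type":"object","properties":{"moves":{"type":"string"},"gripper":{"type":"number"},"grip_force":{"type":"number"}},"required":["moves"]}

```bash
mkdir -p pics; cat > h.py <<'E'
import numpy as np, cv2
from station import readout, imaging, arm
def world(f,uv,d=None,z=None):
    R,_=cv2.Rodrigues(np.array(f['rvec'],float)); t=np.array(f['tvec'],float).ravel()
    u,v=uv
    ray=np.array([(u-f['cx'])/f['fx'],(v-f['cy'])/f['fy'],1.])
    if z is not None:
        o=-R.T@t; r=R.T@ray; return o+r*(z-o[2])/r[2]
    if d is None:
        ui,vi=int(round(u)),int(round(v)); p=f['depth'][max(vi-2,0):vi+3,max(ui-2,0):ui+3]; p=p[p>0]
        if len(p)==0: return np.full(3,np.nan)
        d=np.median(p)
    return R.T@(ray*d-t)
def proj(f,P):
    K=np.array([[f['fx'],0,f['cx']],[0,f['fy'],f['cy']],[0,0,1.]])
    return cv2.projectPoints(np.array(P,float).reshape(-1,1,3),np.array(f['rvec'],float),np.array(f['tvec'],float),K,None)[0].reshape(-1,2)
def save(f,n): cv2.imwrite(f'pics/{n}.png',f['color'][:,:,::-1])
E
python3 - <<'E'
from h import *
np.set_printoptions(precision=4,suppress=True)
print(readout.read_state())
ims=[]
for n in ['scene','side','wrist']:
    f=imaging.grab_frame(n); ims.append(f['color'])
    print(n,f['fx'],'cam',-cv2.Rodrigues(f['rvec'])[0].T@f['tvec'])
    for t in ['push_pad','slot_centre','slot_insert','green_dot','control_box','tape_roll','flashlight','hex_nut']:
        r=imaging.place_of(t,f)
        for q in r[:1]: print(t,np.array(q['xy']),round(q['conf'],2),world(f,q['xy']))
v=np.vstack([np.hstack(ims[:2]),np.hstack([ims[2],ims[2]*0])])
cv2.imwrite('pics/a.png',cv2.resize(v,(800,500),interpolation=cv2.INTER_AREA)[:,:,::-1])
E
```

```text
{'time': 0.0, 'joint_positions': array([-0.1261,  0.2212,  1.5276,  0.    ,  1.3947, -0.1261]), 'qd': array([-0.0011, -0.0009,  0.0003, -0.001 ,  0.0001,  0.0015]), 'joint_torque': array([ -0.0005, -49.6914, -38.939 ,  -0.0004,   0.0112,   0.    ]), 'ee_pos': array([0.6247, 0.    , 0.4036]), 'tcp_rot': array([-3.1397, -0.0003,  1.5707]), 'ft_force': array([ 0.6577,  0.5243, -0.6468]), 'moment': array([0.0154, 0.0004, 0.0429]), 'gripper_width': 0.0852012376768111}
scene 409.6370718678703 cam [ 0.0245 -0.5239  0.8964]
push_pad [365.4 239.5] 0.63 [ 0.4946 -0.2038  0.1748]
slot_centre [349.  202.5] 0.94 [ 0.5687 -0.0884  0.1503]
slot_insert [349.  205.5] 0.71 [ 0.5601 -0.0962  0.152 ]
green_dot [337.4 190.2] 0.85 [ 0.5661 -0.0499  0.1675]
control_box [354.3 240.6] 0.57 [ 0.4693 -0.1927  0.1832]
tape_roll [399.7 310.3] 0.9 [ 0.5061 -0.3244  0.0001]
flashlight [307.2 192.8] 0.61 [ 0.4967 -0.0138  0.181 ]
hex_nut [438.1 286.4] 0.73 [ 0.6188 -0.3539  0.0137]
side 476.8661384122185 cam [ 0.1294 -0.737   0.7867]
push_pad [340.4 250.6] 0.92 [ 0.4877 -0.1999  0.1757]
slot_centre [344.6 212.4] 0.96 [ 0.5671 -0.0876  0.1564]
slot_insert [345.5 221. ] 0.59 [ 0.5432 -0.1282  0.1723]
green_dot [336.6 197.1] 0.96 [ 0.5961 -0.008   0.1332]
control_box [351.6 268.5] 0.88 [ 0.5765 -0.1168  0.0108]
tape_roll [380.4 352.3] 0.8 [ 0.5136 -0.3221 -0.0026]
hex_nut [432.  342.6] 0.48 [ 0.6074 -0.3588  0.0114]
wrist 344.38973558234807 cam [0.6258 0.0703 0.3739]
slot_centre [227.2 357.8] 0.96 [ 0.5582 -0.116   0.1525]
slot_insert [220.4 341.4] 0.82 [ 0.555  -0.0991  0.1553]
green_dot [232.7 287.7] 0.68 [ 0.5706 -0.047   0.168 ]
control_box [278.7 263.4] 0.59 [ 0.5978 -0.0462  0.1326]
flashlight [297.   76.1] 0.97 [0.6086 0.0968 0.0262]
```

View pics/a.png

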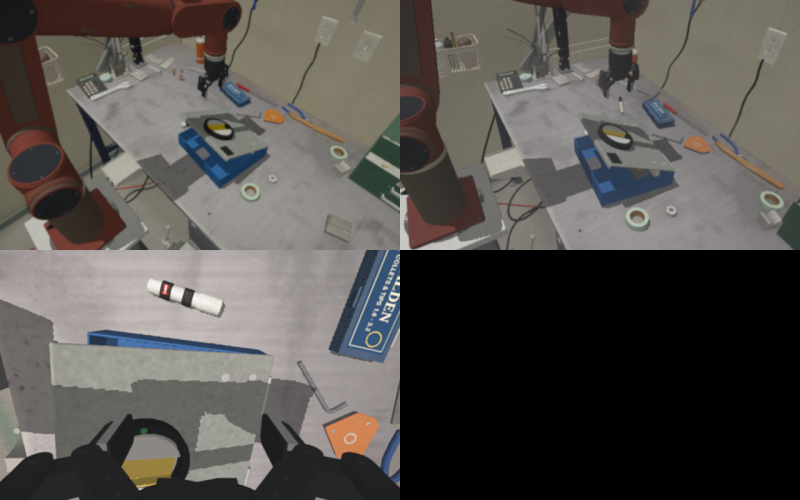

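The scene shows the panel ajar, hinged on its far side, with the fastener at about (349,202) in the full scene picture and the push pad at the near right corner. Next I'll fit the panel plane and its outline.

```bash
python3 - <<'E'
from h import *
np.set_printoptions(precision=4,suppress=True)
from scipy.optimize import least_squares
P=[];pts={};fr=[]
for n in ['scene','side','wrist']:
    f=imaging.grab_frame(n)
    R=cv2.Rodrigues(f['rvec'])[0]
    r=imaging.silhouettes('panel',f)
    for t in ['slot_centre','push_pad','green_dot','flashlight','hex_nut']:
        for q in imaging.place_of(t,f)[:1]:
            if q['conf']>.6: pts.setdefault(t,[]).append((n,f,q['xy']))
    if not r: print(n,'none'); continue
    m=r[0]['pixels']; print(n,m.sum(),r[0]['conf'],r[0]['box'])
    v,u=np.nonzero(m&(f['depth']>0)); d=f['depth'][v,u]
    X=(np.stack([(u-f['cx'])/f['fx']*d,(v-f['cy'])/f['fy']*d,d],1)-f['tvec'])@R
    P.append(X); fr.append((n,f,m))
# triangulation
for t,l in pts.items():
    if len(l)<2: continue
    g=least_squares(lambda p:np.concatenate([(proj(f,p)[0]-xy) for _,f,xy in l]),world(l[0][1],l[0][2]),loss='soft_l1')
    print('tri',t,g.x,'res',g.fun,[a[0] for a in l])
for (n,f,m),X in zip(fr,P):
    rng=np.random.default_rng(0);best=None;bc=0
    for _ in range(400):
        a=X[rng.choice(len(X),3)];nn=np.cross(a[1]-a[0],a[2]-a[0]);L=np.linalg.norm(nn)
        if L<1e-6: continue
        nn/=L;c=(abs((X-a[0])@nn)<.003).sum()
        if c>bc: bc=c;best=(a[0],nn)
    I=X[abs((X-best[0])@best[1])<.004]
    c=I.mean(0);nn=np.linalg.svd(I-c)[2][2];nn*=np.sign(nn[2])
    # uphill dir
    up=np.array([0,0,1])-nn*nn[2];up/=np.linalg.norm(up);s=np.cross(up,nn)
    q=(I-c)@np.stack([up,s],1)
    rc=cv2.minAreaRect(q.astype(np.float32)*1000)
    ctr=c+up*rc[0][0]/1000+s*rc[0][1]/1000
    print(n,'tilt',np.arccos(nn[2]),'uphill yaw',np.arctan2(up[1],up[0]),'rect',rc,'ctr',ctr)
    for b in cv2.boxPoints(rc): print('   corner',c+up*b[0]/1000+s*b[1]/1000)
E
```

```text
scene 6083 0.73 [286.8, 175.7, 140.0, 78.8]
side 8090 0.55 [281.3, 176.6, 159.8, 95.8]
wrist 62129 0.58 [82.0, 147.4, 354.5, 251.6]
tri slot_centre [ 0.5626 -0.1032  0.1683] res [-0.327   0.3783  4.4396 -0.3301 -0.2092 -0.1086] ['scene', 'side', 'wrist']
tri push_pad [ 0.4882 -0.203   0.1804] res [-0.4737  1.0276  0.5297 -0.6067] ['scene', 'side']
tri green_dot [ 0.5677 -0.0468  0.1644] res [-0.0173  0.0285  0.0189 -0.0214] ['scene', 'side']
tri flashlight [0.6068 0.0981 0.0016] res [ 3.2421  0.1163 -0.2192 -0.2302] ['scene', 'wrist']
tri hex_nut [ 0.6313 -0.348  -0.0151] res [ 0.3427 -0.6486 -0.3544  0.397 ] ['scene', 'side']
scene tilt 0.4320716531238674 uphill yaw 3.017179016235952 rect ((-10.757278442382812, 18.634658813476562), (270.6053161621094, 286.7720947265625), 0.2653709053993225) ctr [ 0.5951 -0.106   0.1299]
   corner [0.7354 0.0204 0.073 ]
   corner [ 0.6986 -0.264   0.0735]
   corner [ 0.4549 -0.2323  0.1868]
   corner [0.4917 0.0521 0.1863]
side tilt 0.4324508051142724 uphill yaw 3.0162969660081043 rect ((-6.6381378173828125, 25.87470245361328), (273.248291015625, 285.5914001464844), 0.3905346989631653) ctr [ 0.5972 -0.1099  0.1274]
   corner [0.7389 0.0152 0.0697]
   corner [ 0.7015 -0.2679  0.0705]
   corner [ 0.4555 -0.2351  0.1851]
   corner [0.493  0.0481 0.1842]Traceback (most recent call last):
  File "<stdin>", line 30, in <module>
    u, s, vh = gufunc(a, signature=signature)
               ~~~~~~^^^^^^^^^^^^^^^^^^^^^^^^
numpy._core._exceptions._ArrayMemoryError: Unable to allocate 22.5 GiB for an array with shape (54978, 54978) and data type float64
```

move_arm(moves="-0.04 -0.025 0 0 0 0; -0.08 -0.05 0 0 0 0; -0.12 -0.08 0 0 0 0; -0.16 -0.105 0 0 0 0; -0.203 -0.132 0.01 0 0 0; -0.203 -0.132 0.025 0 0 0; -0.203 -0.132 0.025 0 0 0; -0.203 -0.132 0.025 0 0 0; -0.203 -0.132 0.025 0 0 0", gripper=0)

```text
time: 3.52
ee_pos: [0.4937, -0.2021, 0.3803]
tcp_rot: [3.141, 0.0, 1.573]
ft_force: [1.2, -0.6, -0.3]
gripper_width: -0.0002
```

```bash
python3 - <<'E'
from h import *
f=imaging.grab_frame('side'); g=imaging.grab_frame('wrist')
for F,t in ((f,'push_pad'),(g,'push_pad'),(g,'slot_centre')):
    r=imaging.place_of(t,F)[:1]
    if r: print(t,r[0]['xy'],r[0]['conf'],world(F,r[0]['xy']))
c=cv2.resize(f['color'][100:300,200:520],(640,400))
cv2.imwrite('pics/b.png',cv2.resize(np.hstack([c,g['color']]),(800,250))[:,:,::-1])
E
```

```text
push_pad [340.5, 253.7] 0.62 [ 0.48189323 -0.20957348  0.17864496]
push_pad [310.6, 242.4] 0.64 [ 0.49210586 -0.20374732  0.1750089 ]
slot_centre [453.8, 43.5] 0.62 [ 0.56880147 -0.10014049  0.14797413]
```

View pics/b.png

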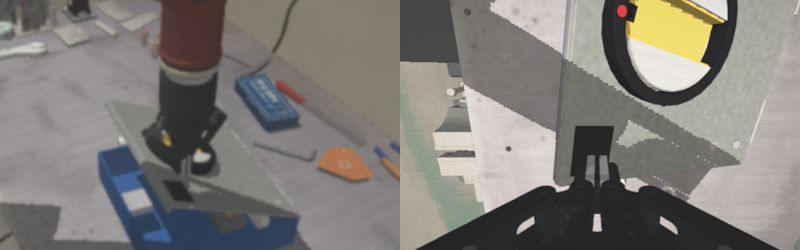

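move_arm(moves="0 0 0.02 0 0 0; 0 -0.002 0.035 0 0 0; 0.001 -0.007 0.048 0 0 0; 0.001 -0.012 0.06 0 0 0; 0.002 -0.016 0.075 0 0 0; 0.002 -0.02 0.09 0 0 0; 0.003 -0.022 0.102 0 0 0; 0.003 -0.024 0.114 0 0 0; 0.003 -0.025 0.122 0 0 0; 0.003 -0.025 0.129 0 0 0; 0.003 -0.025 0.131 0 0 0; 0.003 -0.025 0.131 0 0 0")

```text
time: 5.28
ee_pos: [0.4681, -0.2, 0.2512]
tcp_rot: [-3.14, -0.0, 1.571]
ft_force: [-11.5, 5.2, 24.7]
gripper_width: 0.0003
```

move_arm(moves="0 0 -0.002 0 0 0; 0 0 -0.01 0 0 0; 0 0 -0.04 0 0 0; 0 0.03 -0.08 0 0 0; 0 0.067 -0.12 0 0 0; 0 0.067 -0.12 0 0 0; 0 0.067 -0.12 0 0 0")

```text
time: 6.15
ee_pos: [0.5346, -0.1998, 0.3678]
tcp_rot: [-3.14, -0.001, 1.571]
ft_force: [-1.0, 0.3, 0.3]
gripper_width: 0.0001
```

```bash
python3 - <<'E'
from h import *
np.set_printoptions(precision=4,suppress=True)
g=imaging.grab_frame('wrist');f=imaging.grab_frame('side');h=imaging.grab_frame('scene')
for F,n in((g,'w'),(f,'side'),(h,'scene')):
  for t,z in (('push_pad',.078),('slot_centre',.095),('green_dot',.095),('slot_insert',.078)):
    r=imaging.place_of(t,F)[:1]
    if r: print(n,t,r[0]['xy'],r[0]['conf'],world(F,r[0]['xy']),world(F,r[0]['xy'],z=z))
hs=cv2.cvtColor(g['color'],cv2.COLOR_RGB2HSV)
m=((hs[...,0]>18)&(hs[...,0]<35)&(hs[...,1]>110)).astype(np.uint8)
n,l,s,c=cv2.connectedComponentsWithStats(m); i=1+s[1:,4].argmax()
v,u=np.nonzero(l==i)
W=np.array([world(g,(a,b)) for a,b in zip(u[::5],v[::5])]); W=W[(W[:,2]<.084)&(W[:,2]>.07)]
rc=cv2.minAreaRect((W[:,:2]*1000).astype(np.float32)); print('floor',rc,np.median(W[:,2]),len(W))
for p in [(r,c) for r in (120,) for c in (250,)]: pass
# panel flatness
D=[world(g,(a,b)) for a in range(60,600,60) for b in range(30,330,60)]
for d in D:
    if .06<d[2]<.085: print(d,end=' ')
save(g,'c')
E
```

```text
w push_pad [226.9, 200.4] 0.89 [ 0.4662 -0.2005  0.0784] [ 0.4661 -0.2006  0.078 ]
w slot_centre [314.3, 59.9] 0.82 [ 0.5344 -0.0992  0.0801] [ 0.5344 -0.1009  0.095 ]
w slot_insert [315.1, 59.4] 0.86 [ 0.5349 -0.0989  0.0801] [ 0.5349 -0.0986  0.078 ]
side push_pad [325.7, 291.5] 0.88 [ 0.4602 -0.1986  0.0768] [ 0.4596 -0.1995  0.078 ]
side slot_centre [331.8, 244.1] 0.67 [ 0.5387 -0.0881  0.0786] [ 0.5292 -0.1032  0.095 ]
side green_dot [332.8, 241.4] 0.33 [ 0.543  -0.0849  0.082 ] [ 0.5354 -0.0969  0.095 ]
side slot_insert [333.4, 249.4] 0.68 [ 0.5331 -0.1046  0.079 ] [ 0.5336 -0.1037  0.078 ]
scene push_pad [353.7, 271.3] 0.71 [ 0.4658 -0.2043  0.0794] [ 0.4665 -0.2038  0.078 ]
scene slot_centre [339.5, 227.0] 0.87 [ 0.5383 -0.0892  0.081 ] [ 0.5295 -0.0967  0.095 ]
scene green_dot [326.7, 214.9] 0.65 [ 0.5353 -0.0453  0.0944] [ 0.535  -0.0457  0.095 ]
scene slot_insert [341.0, 232.2] 0.73 [ 0.5293 -0.1032  0.0801] [ 0.5305 -0.1021  0.078 ]
floor ((534.405517578125, -100.11662292480469), (37.16776657104492, 92.39099884033203), 75.14460754394531) 0.08006285747068406 1454
[ 0.4781 -0.1619  0.0752] [ 0.4759 -0.2083  0.0784] [ 0.5247 -0.0803  0.0798] [ 0.5229 -0.2094  0.0749] [ 0.5667 -0.119   0.0799] [ 0.5689 -0.1619  0.0748] [ 0.5706 -0.2093  0.075 ] [ 0.6073 -0.0794  0.0749] [ 0.6106 -0.1188  0.0751] [ 0.6142 -0.1618  0.0752] [ 0.6182 -0.2092  0.0755] [ 0.6487 -0.0794  0.0749] [ 0.6539 -0.1188  0.0751] [ 0.6597 -0.1618  0.075 ] [ 0.6659 -0.2092  0.0752] [ 0.69   -0.0795  0.0752] [ 0.6974 -0.1188  0.0747] [ 0.705  -0.1618  0.0751]
```

View pics/c.png

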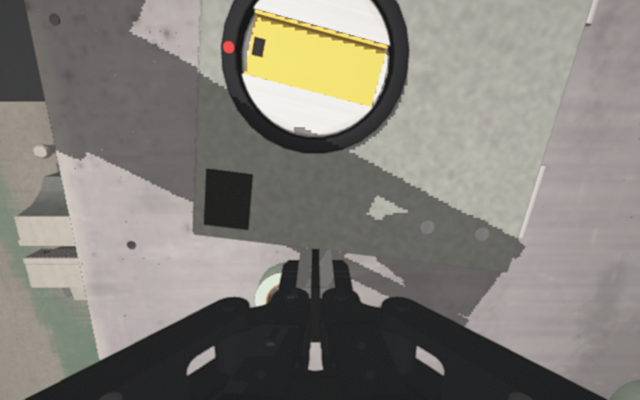

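move_arm(moves="0.04 0 0.01 0 0 7; 0.08 0 0.03 0 0 15; 0.1 0 0.05 0 0 15; 0.1 0 0.07 0 0 15; 0.1 0 0.08 0 0 15; 0.1 0 0.08 0 0 15; 0.1 0 0.08 0 0 15", gripper=0.42)

```text
time: 7.78
ee_pos: [0.5354, -0.1005, 0.2896]
tcp_rot: [3.14, 0.0, 1.308]
ft_force: [0.2, 0.5, -0.4]
gripper_width: 0.0357
```

```bash
python3 - <<'E'
from h import *
ims=[]
for n in ('wrist','side','scene'):
    f=imaging.grab_frame(n); c=f['color']
    if n!='wrist': c=cv2.resize(c[150:310,220:476],(640,400))
    ims.append(c)
cv2.imwrite('pics/d.png',cv2.resize(np.vstack([np.hstack(ims[:2]),np.hstack([ims[2],ims[2]*0])]),(800,500))[:,:,::-1])
print(readout.read_state()['joint_positions'])
E
```

```text
[-3.30147650e-01  1.42437951e-01  1.84262607e+00 -2.61149432e-06
  1.15503255e+00 -6.79759404e-02]
```

View pics/d.png

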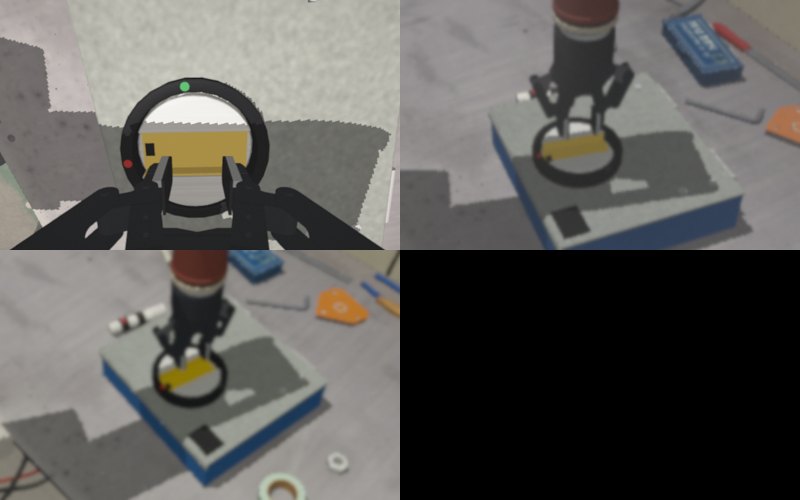

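The wrist view shows the slot lined up with the jaws (rows 130-175), with both fingertips centred over it. I'll descend now.

move_arm(moves="0 0 0.01 0 0 0; 0 0 0.02 0 0 0; 0 0 0.027 0 0 0; 0 0 0.032 0 0 0; 0 0 0.036 0 0 0; 0 0 0.036 0 0 0")

```text
time: 8.68
ee_pos: [0.5351, -0.1, 0.2527]
tcp_rot: [3.141, -0.0, 1.309]
ft_force: [-0.0, 0.3, 0.5]
gripper_width: 0.0359
```

move_arm(moves="0 0 0.002 0 0 0; 0 0 0.003 0 0 0; 0 0 0.004 0 0 0; 0 0 0.004 0 0 0")

```text
time: 9.18
ee_pos: [0.5354, -0.1001, 0.2521]
tcp_rot: [3.141, 0.0, 1.309]
ft_force: [-11.4, 3.2, 24.4]
gripper_width: 0.036
```

Floor contact: the tips are on the slot floor. I'll back off a few mm and turn clockwise.

move_arm(moves="0 0 -0.005 0 0 0; 0 0 -0.005 0 0 6; 0 0 -0.005 0 0 12; 0 0 -0.005 0 0 18; 0 0 -0.005 0 0 24; 0 0 -0.005 0 0 30; 0 0 -0.005 0 0 30")

```text
time: 10.05
ee_pos: [0.535, -0.1001, 0.2536]
tcp_rot: [3.141, 0.0, 0.786]
ft_force: [-0.6, -1.1, -0.6]
gripper_width: 0.0355
```

```bash
python3 - <<'E'
from h import *
s=readout.read_state(); print(s['ft_force'],s['moment'])
f=imaging.grab_frame('wrist'); save(f,'e')
E
```

```text
[-0.58815589 -1.09902176 -0.5770198 ] [-0.17283045  0.03800498  0.03151622]
```

View pics/e.png

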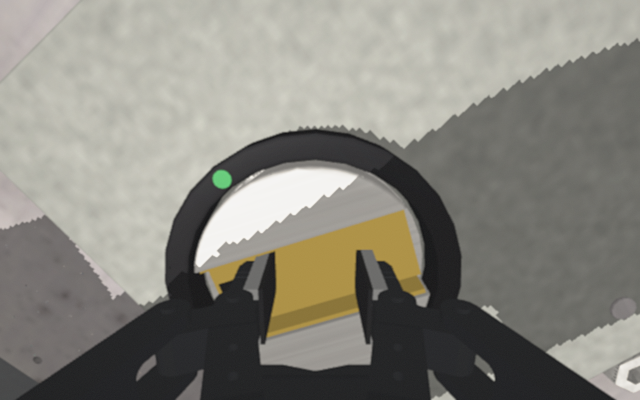

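The slot follows the fingers, lagging about 15 degrees, with the tips inside it at about (260,290) and (370,290). Continuing to the stop.

move_arm(moves="0 0 0 0 0 7; 0 0 0 0 0 14; 0 0 0 0 0 21; 0 0 0 0 0 28; 0 0 0 0 0 35; 0 0 0 0 0 42; 0 0 0 0 0 48; 0 0 0 0 0 54; 0 0 0 0 0 60; 0 0 0 0 0 65; 0 0 0 0 0 70; 0 0 0 0 0 70")

```text
time: 11.6
ee_pos: [0.5344, -0.1002, 0.2534]
tcp_rot: [3.141, 0.002, -0.434]
ft_force: [-4.3, -2.2, 0.5]
gripper_width: 0.0358
```

```bash
python3 - <<'E'
from h import *
s=readout.read_state(); print(s['ft_force'],s['moment'])
f=imaging.grab_frame('wrist'); save(f,'f')
E
```

```text
[-4.30495951 -2.19494492  0.49028606] [-0.24804394  0.67051256  0.05777869]
```

View pics/f.png

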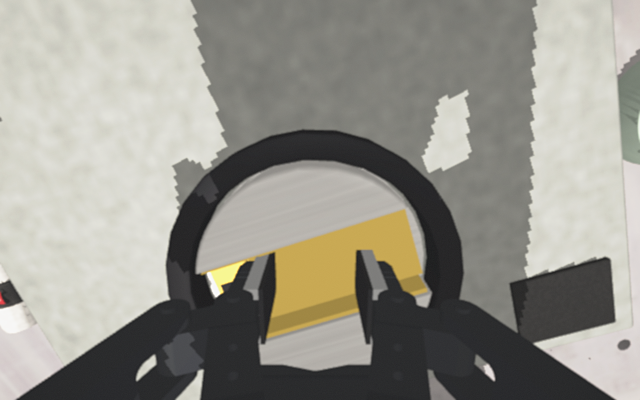

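move_arm(moves="0 0 0 0 0 2; 0 0 0 0 0 4; 0 0 0 0 0 5; 0 0 0 0 0 5")

```text
time: 12.15
ee_pos: [0.5345, -0.0997, 0.2534]
tcp_rot: [3.14, 0.002, -0.518]
ft_force: [-5.3, -0.5, 2.4]
gripper_width: 0.0356
```

```bash
python3 - <<'E'
from h import *
s=readout.read_state(); print(s['ft_force'],s['moment'],s['tcp_rot'],s['joint_torque'])
E
```

```text
[-5.33876913 -0.4735096   2.43652056] [-0.12756879  0.9507383   1.40306248] [ 3.14017263e+00  1.96222396e-03 -5.18445250e-01] [ -0.47640245 -42.5273037  -35.49922228   1.38577491  -1.62293181
   1.4762532 ]
```

The moment rose to 1.4 N m, so the fastener is at its stop. I'll relax the turn, lift out and back away.

move_arm(moves="0 0 0 0 0 -6; 0 0 0 0 0 -12; 0 0 0 0 0 -15; 0 0 -0.01 0 0 -15; 0 0 -0.03 0 0 -15; 0 0 -0.06 0 0 -15; 0 0 -0.1 0 0 -15; 0 0 -0.14 0 0 -15; -0.05 0 -0.17 0 0 -15; -0.1 0 -0.18 0 0 -15; -0.1 0 -0.18 0 0 -15; -0.1 0 -0.18 0 0 -15")

```text
time: 13.65
ee_pos: [0.4486, -0.0499, 0.4346]
tcp_rot: [-3.141, -0.002, -0.262]
ft_force: [0.3, 0.1, 0.1]
gripper_width: 0.0358
```

```bash
python3 - <<'E'
from h import *
np.set_printoptions(precision=4,suppress=True)
print(readout.read_state()['ft_force'])
g=imaging.grab_frame('wrist'); save(g,'g')
hs=cv2.cvtColor(g['color'],cv2.COLOR_RGB2HSV)
m=((hs[...,0]>18)&(hs[...,0]<35)&(hs[...,1]>110)).astype(np.uint8)
n,l,s,c=cv2.connectedComponentsWithStats(m); i=1+s[1:,4].argmax()
v,u=np.nonzero(l==i)
W=np.array([world(g,(a,b)) for a,b in zip(u[::3],v[::3])]); W=W[(W[:,2]<.084)&(W[:,2]>.07)]
print('floor',cv2.minAreaRect((W[:,:2]*1000).astype(np.float32)),len(W))
for t in ('push_pad','green_dot','flashlight'):
    r=imaging.place_of(t,g)[:1]
    if r: print(t,r[0]['xy'],r[0]['conf'],world(g,r[0]['xy']))
f=imaging.grab_frame('side')
for t in ('push_pad','tape_roll','hex_nut'):
    r=imaging.place_of(t,f)[:1]
    if r: print(t,r[0]['xy'],r[0]['conf'],world(f,r[0]['xy']))
E
```

```text
[0.259  0.1152 0.1304]
floor ((534.2023315429688, -100.46227264404297), (91.14395141601562, 37.00392532348633), 82.28671264648438) 1467
push_pad [470.4, 121.7] 0.64 [ 0.4675 -0.2034  0.0779]
green_dot [280.6, 84.2] 0.98 [ 0.5426 -0.0452  0.0955]
flashlight [141.6, 65.0] 0.73 [0.6033 0.0928 0.0241]
push_pad [325.3, 289.9] 0.91 [ 0.4618 -0.1942  0.0762]
tape_roll [383.3, 355.3] 0.68 [ 0.5139 -0.331  -0.0011]
hex_nut [432.9, 341.7] 0.57 [ 0.6086 -0.3594  0.0143]
```

View pics/g.png

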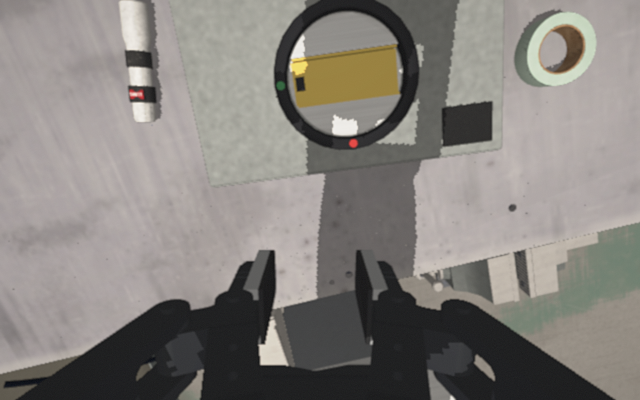

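The slot's black mark (300,83) points to the green dot (280,86). The slot lies at 82.3° against 82.8° for the box's y axis, so it is locked, and the arm is clear.

```bash
python3 -c "
from h import *
print(arm.sign_off())"
```

```text
the job is handed in; nothing more can be done
None
```

I pushed the panel shut at its rubber pad and turned the fastener clockwise to its stop. The job is handed in, but the hand-in gives no verdict.

- **Panel:** I pressed the pad with the closed fingertips to about 25 N against the stop. Afterwards the panel measured flat at 75 mm, and the pad at 78 mm.
- **Fastener:** The slot already stood about 8° clockwise of open before the turn. I turned it with both fingertips, slightly opened, inside the slot until the moment rose to 1.4 N m.
- **Lock:** In the last picture the black mark points to the green dot. The slot lies at 82.3°, against an expected 82.8° for locked.
- **Finish:** The arm ended clear of the box, with no force on the wrist, at about 14 s.
- **Things beside the box:** The arm never went near the tape roll, flashlight or nut. The last positions agree with the first to about 9 mm, which is within the detectors' scatter.
- **Disagreements:** The side camera put the pad about 6 to 10 mm off the wrist camera's position. The triangulated starting points had residuals of up to about 4 pixels.

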